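Make up a set of six sample tubes on the tilting pocket board

TASK

Make up a set of six sample tubes on the counting board: swing the wire keeper up and over, off the channel, until it lies on its end stop, then tip the board by its handle so that tubes roll out of the channel and one drops into each of the six pockets. Then lower the board gently back to rest by the handle, without letting it drop, so that the spare tubes roll back into the channel, and let go. Leave the keeper open and the things round about where they stand.

Things in the scene. Friction and masses are not known exactly. Their poses are not given: they have to be found in the camera images.
- stand: Aluminium stand of the counting board, base plate 250 x 214 x 11 mm. Origin on the table under the board's pivot; x level along the board from channel end to handle end, y across, z up. A lamp bar (x 0.043 to 0.117, y +-0.103, z 0.334 to 0.356) on two posts (12 mm thick, x 0.100, y +-0.098) covers the handle from above; between posts and channel end all is open above.
- board (a joint): Tilt of the pocket board, rad. 0: at rest on its stop, the deck sloping 0.41 rad down to the channel end. 0.72: the other stop, the deck sloping 0.31 rad down to the handle end, for filling. Let go, it falls back to 0; about 4 N along the arc of the handle tips it. Tubes that jam nose to tail over an empty pocket drop in when it is tipped part way back and again.
- tilt_axis (a point): On the board's pivot axis (level, along y), mid-width, 82 mm above the table. Frame turns with the board: x along the deck towards the handle end, y across, z square to the deck, whose surface is at z 0.012. Board: x -0.131 to 0.089, y +-0.081, walls 24 mm above the deck (40 mm at the keeper's hinge); an 8 mm high rib along the middle makes two lanes 72 mm wide.
- board_handle (a point): Middle of the handle: level dark bar, 14 mm thick, along the board's y, 100 mm free between its legs; at (0.080, 0, 0.090) in the tilt_axis frame. The lamp bar right above it keeps a hand from coming straight down: come in leaning 35 to 45 degrees, the hand over the pockets, fingers pointing down and away from the channel. The round bar turns in the fingers.
- channel (a point): Middle of the channel, the end of the board away from the handle, where the tubes lie at the start: 86 mm long along the board, across both lanes; floor dips 4 degrees to the end wall. Axes as tilt_axis.
- keeper (a joint): Swing of the keeper, a wire bail hinged inside the channel's side walls, rad. 0: shut, its cross wire 14 mm above the deck bars the channel. It opens up and over, away from the pockets, lightly (under 0.1 N m). 2.0: its end stop, past upright. Let go beyond about 1.35 it falls on to the stop and stays; below 0.85 it falls shut. From about 1.7 the cross wire comes up against an upright hand.
- keeper_hinge (a point): On the keeper's hinge axis (along the board's y), mid-width, at (-0.119, 0, 0.042) in the tilt_axis frame.
- keeper_grip (a point): Middle of the keeper's grip: round dark sleeve, 12 mm thick, 76 mm long along the board's y, on a hoop 46 mm above the cross wire, open above. From the hinge, when shut: 83 mm towards the pockets and 30 mm up, square to the deck; 88 mm from the hinge axis. The sleeve turns in the fingers.
- pocket_1 (a point): Centre of pocket 1: a slot across the -y lane, 21.5 mm along the board, 72 mm across, 19.5 mm deep; nearest the channel of three, 33 mm apart. A tube lying in it has its centre within 2 mm of here and its top flush with the deck, so that other tubes roll over it.
- pocket_2 (a point): Centre of pocket 2: a slot across the -y lane, 21.5 mm along the board, 72 mm across, 19.5 mm deep; middle one of three, 33 mm apart. A tube lying in it has its centre within 2 mm of here and its top flush with the deck, so that other tubes roll over it.
- pocket_3 (a point): Centre of pocket 3: a slot across the -y lane, 21.5 mm along the board, 72 mm across, 19.5 mm deep; nearest the handle of three, 33 mm apart. A tube lying in it has its centre within 2 mm of here and its top flush with the deck, so that other tubes roll over it.
- pocket_4 (a point): Centre of pocket 4: a slot across the +y lane, 21.5 mm along the board, 72 mm across, 19.5 mm deep; nearest the channel of three, 33 mm apart. A tube lying in it has its centre within 2 mm of here and its top flush with the deck, so that other tubes roll over it.
- pocket_5 (a point): Centre of pocket 5: a slot across the +y lane, 21.5 mm along the board, 72 mm across, 19.5 mm deep; middle one of three, 33 mm apart. A tube lying in it has its centre within 2 mm of here and its top flush with the deck, so that other tubes roll over it.
- pocket_6 (a point): Centre of pocket 6: a slot across the +y lane, 21.5 mm along the board, 72 mm across, 19.5 mm deep; nearest the handle of three, 33 mm apart. A tube lying in it has its centre within 2 mm of here and its top flush with the deck, so that other tubes roll over it.
- tube_1: One of the eight alike flat-ended glass sample tubes with black caps, 20 mm in diameter, 70 mm long, 25 g, lying across its lane of the board; four to a lane. Origin at its centre, own y along its length.
- tube_2: One of the eight alike flat-ended glass sample tubes with black caps, 20 mm in diameter, 70 mm long, 25 g, lying across its lane of the board; four to a lane. Origin at its centre, own y along its length.
- tube_3: One of the eight alike flat-ended glass sample tubes with black caps, 20 mm in diameter, 70 mm long, 25 g, lying across its lane of the board; four to a lane. Origin at its centre, own y along its length.
- tube_4: One of the eight alike flat-ended glass sample tubes with black caps, 20 mm in diameter, 70 mm long, 25 g, lying across its lane of the board; four to a lane. Origin at its centre, own y along its length.
- tube_5: One of the eight alike flat-ended glass sample tubes with black caps, 20 mm in diameter, 70 mm long, 25 g, lying across its lane of the board; four to a lane. Origin at its centre, own y along its length.
- tube_6: One of the eight alike flat-ended glass sample tubes with black caps, 20 mm in diameter, 70 mm long, 25 g, lying across its lane of the board; four to a lane. Origin at its centre, own y along its length.
- tube_7: One of the eight alike flat-ended glass sample tubes with black caps, 20 mm in diameter, 70 mm long, 25 g, lying across its lane of the board; four to a lane. Origin at its centre, own y along its length.
- tube_8: One of the eight alike flat-ended glass sample tubes with black caps, 20 mm in diameter, 70 mm long, 25 g, lying across its lane of the board; four to a lane. Origin at its centre, own y along its length.
- tub: Bystander: squat grey tub with a snap lid, 70 mm across, 80 mm tall; origin at the centre of its foot.
- vial: Bystander: capped clear sample vial with black cap, 47 mm across, 124 mm tall; origin at the centre of its foot.

How it is judged:
By the outcome, as a careful person would: the job done as asked, in the order asked, and still so for the second after the job is handed in, with the robot touching nothing.
It also fails if it takes over 72 s, if anything falls off the work surface, if the arm or the gripper's body presses on something with over 40 N, if the wrist force passes 120 N, or if a joint passes its speed limit or range.

ROBOT

A 6-joint arm with a two-finger parallel gripper is mounted at the origin on a cart in front of the work surface, level with it; the furniture and walls round the work are solid. World frame = base frame: x ahead of the robot, y to its left, z up, the work surface at z = 0. Lengths are in mm, angles in rad, forces in N, time in s.
With the tool pointing down it reaches from about 425 to 950 mm from the base axis. Payload 3.5 kg.
Tool frame: the origin (TCP) lies at the very end of the fingers, on their centre line; the grasp point (between the pads) lies grip_point_offset behind it (grip_point_offset is the distance from the TCP to the grasp point, in mm); z points along the fingers, y is the line along which they close (so a half turn about z gives the same grasp; the last joint's range is limited). The gripper opens to 85 mm and grips with 20 to 120 N. Pads are 22 mm wide; open, the fingers measure 114 mm over their backs; the gripper's body (76 mm by 85 mm) begins 54 mm behind the grasp point. The pads swing forward as they close: fully open they stand 13 mm farther back than shut.
Start: joints at [-1.405, 0.286, 1.577, -0, 1.279, -0.15], TCP at [209.663, -641.597, 193.525] pointing down, gripper open.
Joint ranges: [-2.77, 2.77], [-0.9, 2.22], [0.21, 2.48], [-1.53, 4.67], [0.24, 2.81], [-2.84, 2.84]. Speed limits (rad/s): [2.79, 2.79, 3.14, 3.14, 3.14, 3.14].

INTERFACE

Orientations are given as a rotation vector (axis times angle).
In Python, from rig import * gives the robot as it stands.
- The arm moves only by the tool carry_out, never from a script. Its argument "deltas" is a list of rows, each a list of 6 numbers: the shift along the tool's x, y, z normalised to -1 to 1, where 1 is 0.4 m, then the turn, a rotation vector about the tool's x, y, z normalised to -1 to 1, where 1 is 90 degrees. A call has 1 to 10 rows; each row shifts and turns the commanded pose from where the row before left it, along the tool's axes as they then stand; what a row does not reach is not made up. A row lasts 1/10 s, in which the tool goes at most 50 mm and 8.59 degrees, less where a joint would pass 70% of its speed; a pose out of reach is approached as far as the arm can. A call with a number of a shift or a turn outside -1 to 1 is refused whole. A call with a gripper value outside its range is refused whole. "claw" is the closure, from -1 (fully open) to 1 (shut), set as the call begins (left out, the last holds). The fingers move at their own pace and stop on an object; "newtons" is the grip in N (left out, the last holds). Time passes only in rows, so rows that do not move let the fingers close. It gives the time, the measured TCP pose, the force, the opening and the grip force at its end, in the units of the state.
- observe(): the state, without advancing time (a new reading comes with each control period).
- read_camera(name): name is "scene" or "side" or "wrist"; returns the picture (400x640x3 uint8, red, green, blue); there is no depth.
- camera_info(name): a dict with "fx", "fy", "cx", "cy" (pixels), "position" and "orientation" of the camera in the world. Camera axes: x right, y down, z forward; pixel columns grow to the right and rows downward; lengths in mm; the calibration is good to about 2 mm. A picture is of the moment at which its call begins: read the wrist's pose just before it. camera_info takes no time and is no camera call; for the wrist camera it gives the pose at the moment of the call.
- job_done(): hands the job in; it is judged then, once.
Trained networks look in the newest picture that a camera, given by its name, has taken for a name from the list of things; names that differ only in an ending like _2 or _b are one class to them, and where a whole thing is asked for, a point or a joint stands for the part that bears it (a point fixed in the world has none). Each returns a list of dicts, best first, with "score" (0 to 1); they miss things now and then, are a little off and sometimes report something else, mostly with a low value. They report only what shows in the picture. A call takes as long as a camera call.
- search_frame(name, camera): "at" ([x, y, z] in mm, in the coordinates of the camera as it stood for that picture, good to about 4 mm: the middle of the surface that is visible of it).
- masks_of(name, camera): "mask" (400x640 bool, what is visible of it).
- landmark_of(name, camera): "at" ([x, y, z] in mm, in the coordinates of the camera as it stood for that picture, good to about 4 mm: a listed point, or the origin of a listed thing).
The state is a dict: "time": time; "joint_positions": joint angles; "qvel": joint speeds; "joint_torque": joint torques, N m; "tcp_pos": TCP position; "tool_rot": TCP orientation; "wrist_force": force on the tool from outside, world axes, zero at the start; "ft_torque": the same for the moment, N m; "gripper_width": finger opening in mm; "finger_force": force on a finger pad.
Only numpy, scipy, OpenCV 4.12 (cv2) and the standard library are available. Lean on these libraries where they do the work, as an engineer would, in place of code of your own. Each camera call takes 0.05 s, during which the arm holds its last target. There are 200 camera calls.

## Working session

There is one attempt and no reset: what is moved stays moved. The work goes in short steps, Python scripts to look and compute and a tool call to move; the robot and the scene stay as the last step left them, time stands still between calls to the robot, and variables do not carry over. Pictures are saved under pics/ and viewed, at most 13 in all, crops included, and the job is handed in when it is done.

Besides the shell and the picture viewer there is one more tool, called after ">>>" as name(argument=value, ...), one argument or row to a line, values as JSON. carry_out: Moves the arm, as the interface text tells. Scaled input: -1 to 1 covers 0.4 m each way for a shift and 90 degrees each way for a turn. Its arguments: {"type":"object","properties":{"deltas":{"type":"array"},"claw":{"type":"number"},"newtons":{"type":"number"}},"required":["deltas"]}

```bash
ls; mkdir -p pics; cat > h.py <<'E'
from rig import *
import numpy as np, cv2
from scipy.spatial.transform import Rotation as R
def w(cam,p):
    c=camera_info(cam); o=np.array(c["orientation"]); 
    M=R.from_rotvec(o).as_matrix() if o.shape==(3,) else (o if o.shape==(3,3) else R.from_quat(o).as_matrix())
    return M@np.array(p)+np.array(c["position"])
def snap(cam,name):
    im=read_camera(cam); cv2.imwrite(f"pics/{name}.png",im[:,:,::-1]); return im
def find(n,cam,k=1):
    return [(round(d["score"],2),np.round(w(cam,d["at"]),1)) for d in landmark_of(n,cam)[:k]]
E
python3 - <<'E'
from h import *
print(observe()); print(camera_info("scene"),camera_info("side"))
a=snap("scene","s0")
for n in ["tilt_axis","board_handle","keeper_grip","keeper_hinge","stand","channel","pocket_1","pocket_4","tub","vial"]: print(n,find(n,"scene",2))
b=snap("side","d0")
for n in ["tilt_axis","board_handle","keeper_grip","keeper_hinge","stand","channel"]: print(n,find(n,"side",2))
cv2.imwrite("pics/both.png",cv2.resize(np.vstack([a,b]),(480*1,600))[:,:,::-1])
E
```

```text
pics
{'time': 0.0, 'joint_positions': array([-1.40502124e+00,  2.87166747e-01,  1.57820978e+00, -2.58499461e-05,
        1.27856428e+00, -1.49989919e-01]), 'qvel': array([-7.25510847e-04, -9.30087978e-04, -1.08855762e-03, -1.43965059e-03,
       -1.23021922e-03, -4.54968216e-05]), 'joint_torque': array([-5.89146184e-04, -4.05981338e+01, -2.92623210e+01, -1.84739451e-04,
        5.80698557e-03,  2.37296049e-06]), 'tcp_pos': array([ 209.5194474 , -640.86913823,  192.12879684]), 'tool_rot': array([-3.10019833e+00, -4.93586878e-01,  6.79289961e-05]), 'wrist_force': array([-0.54477523, -0.548503  ,  1.19282427]), 'ft_torque': array([ 0.08087967, -0.03056585,  0.01088146]), 'finger_force': 0.0, 'gripper_width': 85.52224863431083}
{'fx': 408.55468795782684, 'fy': 408.55468795782684, 'cx': 316.41459880641077, 'cy': 201.12099397298613, 'position': array([-158.64508627, -607.64051202,  761.75525652]), 'orientation': array([-2.01706205,  0.93568625, -0.48472704])} {'fx': 445.7814765809961, 'fy': 445.7814765809961, 'cx': 326.1355149266111, 'cy': 197.4497281618956, 'position': array([  516.309078
[... 410 characters left out ...]
-2.1]))]
channel [(0.6, array([ 562.2, -141.9,   66.9]))]
pocket_1 [(0.96, array([609.6, -55.9,  95.6])), (0.96, array([529.4, -44.2,  90.5]))]
pocket_4 [(0.96, array([609.6, -55.9,  95.6])), (0.96, array([529.4, -44.2,  90.5]))]
tub [(0.67, array([ 421.8, -338.5,    2.4])), (0.16, array([569.9, -60.8,   2. ]))]
vial []
tilt_axis [(0.9, array([570. , -59.4,  79.8]))]
board_handle [(0.73, array([576.9, -25.3, 195. ])), (0.3, array([ 560.1, -122.1,  135.4]))]
keeper_grip [(0.83, array([ 559. , -120.5,  132.7])), (0.69, array([606. , -82.7,  80. ]))]
keeper_hinge [(0.17, array([535.7, -14.7, 105.2]))]
stand [(0.56, array([572.3, -65.3,   1.8]))]
channel [(0.74, array([ 557.4, -142.6,   64.9]))]
```

View pics/s0.png

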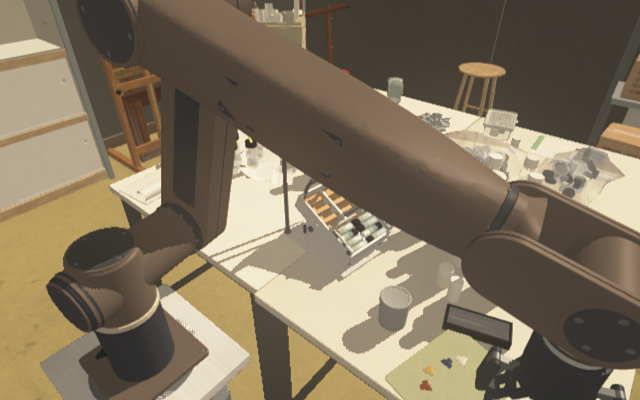

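View pics/d0.png

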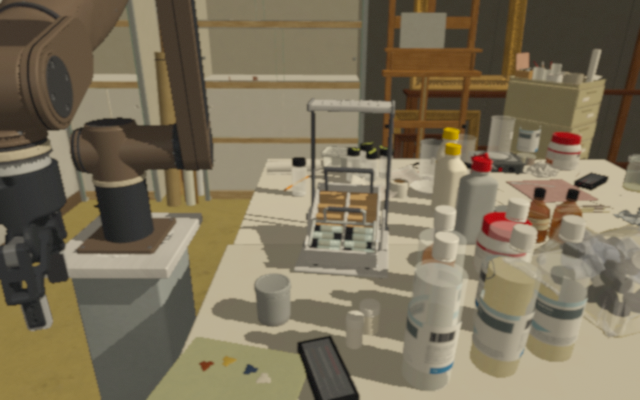

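Both views show the stand standing upright on the table. The channel end, with the tubes, faces the side camera (scene ~(360,230), side ~(345,240)), and the handle sits under the lamp bar at side (350,105). The grey tub is at side (273,300). The detected handle and grip heights (195 and 133) match the geometry. Next I'll fit the frame and plan the approach.

```bash
cat >> h.py <<'E'
from scipy.optimize import least_squares
import rig, json
GO=float(getattr(rig,"grip_point_offset",0) or 0)
def bw(p,q,tilt=0.):  # tilt_axis-frame point -> world; p=(x,y,yaw)
    a=0.41-tilt; ux=q[0]*np.cos(a)-q[2]*np.sin(a); z=q[0]*np.sin(a)+q[2]*np.cos(a)+82
    c,s=np.cos(p[2]),np.sin(p[2]); return np.array([p[0]+c*ux-s*q[1],p[1]+s*ux+c*q[1],z])
def fit(obs):
    f=lambda p:np.concatenate([bw(p,q)-m for q,m in obs])
    r=least_squares(f,[572,-62,1.42],loss="soft_l1",f_scale=3); return r.x,np.round(f(r.x).reshape(-1,3),1)
def grip(p,th,tilt=0.):
    a=th+np.arctan2(30,83); r=np.hypot(30,83); return bw(p,[-119+r*np.cos(a),0,42+r*np.sin(a)],tilt)
def hand(p,lean):  # lean>0: fingers point towards +u ; returns rot matrix, tool y = -u side
    u=np.array([np.cos(p[2]),np.sin(p[2]),0]); k=np.array([0,0,1.])
    z=np.sin(lean)*u-np.cos(lean)*k; y=-(np.cos(lean)*u+np.sin(lean)*k); return np.column_stack([np.cross(y,z),y,z])
def rows(poses,start=None):  # poses: list of (TCP,R,n); prints rounded rows
    s=observe(); P=s["tcp_pos"].copy(); Q=R.from_rotvec(s["tool_rot"])
    if start is not None: P,Q=np.array(start[0],float),R.from_matrix(start[1])
    out=[]
    for T,M,n in poses:
        M=R.from_matrix(M); P0,Q0=P.copy(),Q; d=(Q0.inv()*M).as_rotvec()
        for i in range(1,n+1):
            t=P0+(T-P0)*i/n; q=Q0*R.from_rotvec(d*i/n)
            r=np.round(np.r_[Q.inv().apply(t-P)/400,(Q.inv()*q).as_rotvec()/(np.pi/2)],3)+0.
            P=P+Q.apply(r[:3]*400); Q=Q*R.from_rotvec(r[3:]*np.pi/2); out.append(r.tolist())
    for i in range(0,len(out),10): print(json.dumps(out[i:i+10]))
E
python3 - <<'E'
from h import *
print(GO,[x for x in dir(rig) if x[0]!='_'][:60])
H,G=[80,0,90],[-36,0,72]
obs=[([0,0,0],[573.5,-63,81.8]),([0,0,0],[570,-59.4,79.8]),(H,[575.5,-26.1,195.3]),(H,[576.9,-25.3,195]),(G,[564,-120.6,133]),(G,[559,-120.5,132.7])]
p,r=fit(obs); print(p,r)
print(bw(p,G),bw(p,H))
g=bw(p,G); print(grip(p,0))
rows([(g+[0,0,90],hand(p,0),16)])
E
```

```text
18.700000000000003 ['Unreachable', 'camera_info', 'grip_point_offset', 'job_done', 'landmark_of', 'masks_of', 'observe', 'read_camera', 'search_frame']
[570.98035638 -61.16147245   1.4155105 ] [[-2.5  1.8  0.2]
 [ 1.  -1.8  2.2]
 [ 1.3  2.   1.1]
 [-0.1  1.2  1.4]
 [-2.6 -1.5  0.7]
 [ 2.4 -1.6  1. ]]
[ 561.43517159 -122.13508487  133.68276344] [576.77939978 -24.11780774 196.42962029]
[ 561.43517159 -122.13508487  133.68276344]
[[0.077, -0.06, -0.005, 0.0, 0.0, 0.019], [0.076, -0.062, -0.004, 0.0, 0.0, 0.018], [0.074, -0.065, -0.005, 0.0, 0.0, 0.019], [0.072, -0.067, -0.005, 0.0, 0.0, 0.019], [0.07, -0.068, -0.005, 0.0, 0.0, 0.019], [0.067, -0.071, -0.004, 0.0, 0.0, 0.018], [0.066, -0.073, -0.005, 0.0, 0.0, 0.019], [0.064, -0.075, -0.005, 0.0, 0.0, 0.019], [0.061, -0.076, -0.004, 0.0, 0.0, 0.019], [0.059, -0.078, -0.005, 0.0, 0.0, 0.018]]
[[0.057, -0.08, -0.005, 0.0, 0.0, 0.019], [0.054, -0.082, -0.004, 0.0, 0.0, 0.019], [0.052, -0.083, -0.005, 0.0, 0.0, 0.019], [0.049, -0.085, -0.005, 0.0, 0.0, 0.018], [0.047, -0.086, -0.005, 0.0, 0.0, 0.019], [0.045, -0.087, -0.004, 0.0, 0.0, 0.019]]
```

>>> carry_out(
  deltas=[
    [0.077,-0.06,-0.005,0,0,0.019],
    [0.076,-0.062,-0.005,0,0,0.018],
    [0.074,-0.065,-0.005,0,0,0.019],
    [0.072,-0.067,-0.005,0,0,0.019],
    [0.07,-0.068,-0.005,0,0,0.019],
    [0.067,-0.071,-0.005,0,0,0.018],
    [0.066,-0.073,-0.005,0,0,0.019],
    [0.064,-0.075,-0.005,0,0,0.019],
    [0.061,-0.076,-0.004,0,0,0.019],
    [0.059,-0.078,-0.005,0,0,0.018],
  ],
)

```text
time: 1.9
tcp_pos: [430.3, -315.7, 213.5]
tool_rot: [3.141, 0.033, 0.001]
wrist_force: [0.8, -0.8, -0.7]
gripper_width: 85.4
finger_force: 0.0
```

>>> carry_out(
  deltas=[
    [0.057,-0.08,-0.005,0,0,0.019],
    [0.054,-0.082,-0.004,0,0,0.019],
    [0.052,-0.083,-0.005,0,0,0.019],
    [0.049,-0.085,-0.005,0,0,0.018],
    [0.047,-0.086,-0.005,0,0,0.019],
    [0.045,-0.087,-0.004,0,0,0.019],
    [0,0,0,0,0,0],
  ],
  claw=0,
)

```text
time: 2.6
tcp_pos: [563.5, -118.7, 224.8]
tool_rot: [-3.132, 0.237, -0.002]
wrist_force: [-0.7, -0.9, -0.1]
gripper_width: 42.6
finger_force: 0.0
```

```bash
python3 - <<'E'
from h import *
s=observe(); print(s["time"],s["tcp_pos"],s["joint_positions"],s["gripper_width"],s["wrist_force"])
snap("wrist","w1")
for n in ["keeper_grip","keeper_hinge","tilt_axis","channel","board_handle"]: print(n,find(n,"wrist",2))
snap("scene","s1")
for n in ["keeper_grip","board_handle","keeper_hinge"]: print(n,find(n,"scene",2))
E
```

```text
2.6 [ 563.45642567 -118.65391942  224.81612278] [-3.84410915e-01  4.45932964e-02  1.79325073e+00  1.47755565e-03
  1.30266092e+00  1.33689521e+00] 42.62296925910836 [-0.68481558 -0.86767842 -0.08443741]
keeper_grip [(0.86, array([ 561.8, -126.4,  135.6])), (0.71, array([ 594.6, -161.5,   61.7]))]
keeper_hinge [(0.38, array([607. , -60.3,  89. ]))]
tilt_axis [(0.81, array([573.6, -65. ,  80.1])), (0.29, array([607.7, -88.6,  75.3]))]
channel [(0.71, array([ 561.8, -148.3,   65.4]))]
board_handle [(0.76, array([575.3, -26.8, 201.2]))]
keeper_grip []
board_handle [(0.71, array([577.5, -23.8, 196. ])), (0.71, array([615.5, -24.4, 104. ]))]
keeper_hinge [(0.62, array([536.1, -13.9, 102.6]))]
```

View pics/w1.png

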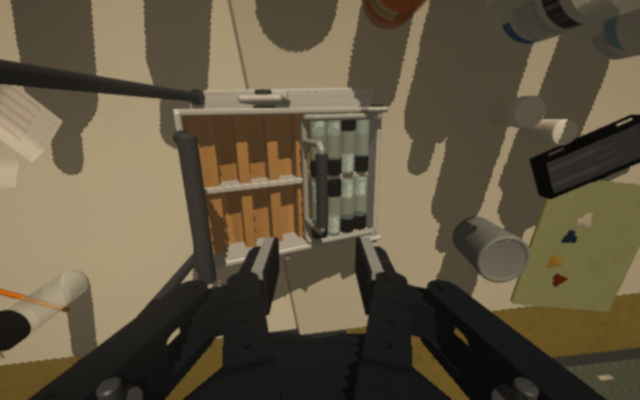

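The wrist view shows the sleeve at about (321,193), midway between the fingertips (~(265,260) and ~(368,260)). Eight tubes lie in the channel, four per lane, and the handle is on the left at (195,205).

```bash
cat >> h.py <<'E'
def pix(cam,u,v,z):
    c=camera_info(cam); o=w(cam,[0,0,0]); d=w(cam,[(u-c["cx"])/c["fx"],(v-c["cy"])/c["fy"],1])-o
    return o+d*(z-o[2])/d[2]
def save(p): json.dump(list(map(float,p)),open("p.json","w"))
E
python3 - <<'E'
from h import *
print(pix("wrist",321,153,133.7),pix("wrist",321,234,133.7))
H,G=[80,0,90],[-36,0,72]; Z=[0,0,0]
p,r=fit([(Z,[573.5,-63,81.8]),(Z,[570,-59.4,79.8]),(H,[575.5,-26.1,195.3]),(H,[576.9,-25.3,195]),(G,[564,-120.6,133]),(G,[559,-120.5,132.7]),(G,[561.8,-126.4,135.6]),(Z,[573.6,-65,80.1]),(H,[577.5,-23.8,196]),(H,[575.3,-26.8,201.2])]); print(p)
save(p); g=bw(p,G); print(g)
rows([(g-[0,0,GO],hand(p,0),6)])
E
```

```text
[ 598.340412   -131.64795056  133.7       ] [ 514.04633715 -118.72891727  133.7       ]
[571.2298088  -62.25126009   1.42116631]
[ 562.02963007 -123.27788277  133.68276344]
[[0.0, 0.0, 0.046, 0.0, 0.0, -0.001], [0.001, 0.0, 0.045, 0.0, 0.0, -0.001], [0.0, 0.0, 0.046, 0.0, 0.0, 0.0], [0.0, 0.0, 0.045, 0.0, 0.0, -0.001], [0.001, 0.0, 0.046, 0.0, 0.0, -0.001], [0.0, 0.0, 0.045, 0.0, 0.0, -0.001]]
```

>>> carry_out(
  deltas=[
    [0,0,0.046,0,0,-0.001],
    [0.001,0.001,0.045,0,0,-0.001],
    [0,0.001,0.046,0,0,0],
    [0,0,0.045,0,0,-0.001],
    [0.001,0,0.046,0,0,-0.001],
    [0,0,0.045,0,0,-0.001],
    [0,0,0,0,0,0],
  ],
)

```text
time: 3.8
tcp_pos: [560.0, -122.7, 112.0]
tool_rot: [-3.131, 0.233, 0.009]
wrist_force: [0.4, 0.9, -0.8]
gripper_width: 42.9
finger_force: 0.0
```

>>> carry_out(
  deltas=[
    [0,0,0,0,0,0],
    [0,0,0,0,0,0],
    [0,0,0,0,0,0],
    [0,0,0,0,0,0],
    [0,0,0,0,0,0],
  ],
  claw=1,
  newtons=20,
)

```text
time: 4.3
tcp_pos: [562.6, -123.3, 115.8]
tool_rot: [3.133, -0.232, 0.002]
wrist_force: [0.0, 0.7, 0.0]
gripper_width: -0.2
finger_force: 0.0
```

```bash
python3 - <<'E'
from h import *
s=observe(); print(s["time"],s["tcp_pos"],s["gripper_width"],s["wrist_force"],s["finger_force"])
p=json.load(open("p.json"))
print(grip(p,0))
# swing along arc from present grasp: offset between actual and model kept, fading
L=[]
n=16
Mz=lambda l:hand(p,l)
off=s["tcp_pos"]+GO*R.from_rotvec(s["tool_rot"]).as_matrix()[:,2]-grip(p,0); print(off)
for i in range(1,n+1):
    th=1.72*i/n; l=0.6*max(0,(th-.5)/1.22); M=Mz(l); L.append((grip(p,th)+off-GO*M[:,2],M,2))
rows(L)
print(np.round([grip(p,1.72),bw(p,[-119,0,42])],0))
E
```

```text
4.3 [ 562.60180957 -123.27690609  115.81152525] -0.1771166714054834 [0.02161471 0.66843395 0.01448412] 0.0
[ 562.02963007 -123.27788277  133.68276344]
[ 5.91468650e-01 -7.17033207e-03 -3.65712265e+01]
[[0.0, 0.009, -0.008, 0.0, 0.0, 0.001], [0.0, 0.008, -0.008, 0.0, -0.001, 0.0], [0.0, 0.01, -0.007, 0.0, 0.0, 0.0], [0.0, 0.009, -0.008, 0.0, 0.0, 0.0], [0.0, 0.01, -0.006, 0.0, 0.0, 0.0], [0.0, 0.01, -0.006, 0.0, 0.0, 0.0], [0.0, 0.011, -0.005, 0.0, 0.0, 0.0], [0.0, 0.011, -0.005, 0.0, 0.0, 0.0], [0.0, 0.012, -0.004, 0.006, 0.0, 0.0], [0.0, 0.011, -0.004, 0.006, 0.0, 0.0]]
[[0.0, 0.013, -0.003, 0.017, 0.0, 0.0], [0.0, 0.012, -0.003, 0.017, 0.0, 0.0], [0.0, 0.013, -0.002, 0.017, 0.0, 0.0], [0.0, 0.013, -0.002, 0.016, 0.0, 0.0], [0.0, 0.013, -0.002, 0.017, 0.0, 0.0], [0.0, 0.013, -0.002, 0.017, 0.0, 0.0], [0.0, 0.013, -0.001, 0.017, 0.0, 0.0], [0.0, 0.013, -0.001, 0.017, 0.0, 0.0], [0.0, 0.013, 0.0, 0.017, 0.0, 0.0], [0.0, 0.013, -0.001, 0.016, 0.0, 0.0]]
[[0.0, 0.013, 0.0, 0.017, 0.0, 0.0], [0.0, 0.014, 0.001, 0.017, 0.0, 0.0], [0.0, 0.013, 0.001, 0.017, 0.0, 0.0], [0.0, 0.013, 0.0, 0.017, 0.0, 0.0], [0.0, 0.013, 0.002, 0.017, 0.0, 0.0], [0.0, 0.013, 0.001, 0.016, 0.0, 0.0], [0.0, 0.013, 0.003, 0.017, 0.0, 0.0], [0.0, 0.012, 0.002, 0.017, 0.0, 0.0], [0.0, 0.013, 0.003, 0.017, 0.0, 0.0], [0.0, 0.013, 0.002, 0.016, 0.0, 0.0]]
[[0.0, 0.012, 0.004, 0.017, 0.0, 0.0], [0.0, 0.013, 0.003, 0.017, 0.0, 0.0]]
[[ 542. -255.  128.]
 [ 552. -187.   73.]]
```

```bash
python3 - <<'E'
from h import *
a=snap("wrist","w2"); 
for n in ["keeper_grip"]: print(n,find(n,"wrist",2))
b=snap("side","d2")
for n in ["keeper_grip"]: print(n,find(n,"side",2))
c=cv2.resize(b[120:290,260:430],(600,600)); 
cv2.imwrite("pics/c2.png",np.hstack([cv2.resize(a[50:350,150:500],(400,343)),cv2.resize(c,(343,343))])[:,:,::-1])
E
```

```text
keeper_grip [(0.92, array([ 562.7, -118.7,  135.8]))]
keeper_grip [(0.77, array([ 557.9, -123.4,  134.6]))]
```

View pics/c2.png

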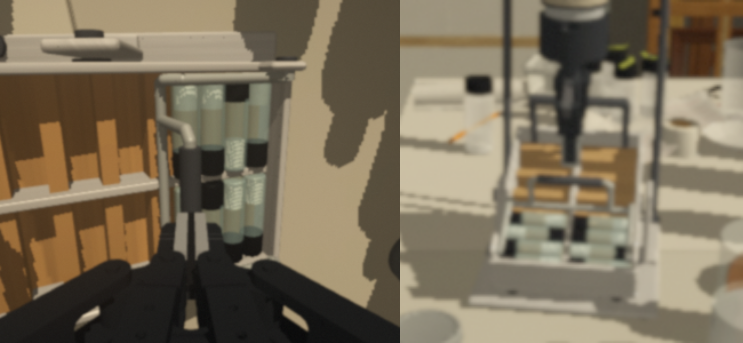

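```bash
cat >> h.py <<'E'
def proj(cam,X):
    c=camera_info(cam); o=w(cam,[0,0,0]); M=np.array([w(cam,e)-o for e in np.eye(3)]); x=M@(np.array(X)-o)
    return np.round([c["fx"]*x[0]/x[2]+c["cx"],c["fy"]*x[1]/x[2]+c["cy"]],0)
E
python3 - <<'E'
from h import *
p=json.load(open("p.json")); s=observe(); T=s["tcp_pos"]; print(T)
for cam in ["wrist","side"]:
    print(cam,"tcp",proj(cam,T),"grasp",proj(cam,T+[0,0,18.7]),"sleeve",[proj(cam,bw(p,[-36,y,72])) for y in(-38,0,38)])
a=cv2.imread("pics/w2.png"); b=cv2.imread("pics/d2.png")
cv2.imwrite("pics/c3.png",np.hstack([cv2.resize(a[150:300,250:400],(400,400),interpolation=2),cv2.resize(b[160:240,305:385],(400,400),interpolation=2)]))
E
```

```text
[ 562.26137839 -123.14823565  115.21675757]
wrist tcp [318. 226.] grasp [319. 237.] sleeve [array([319., 179.]), array([319., 238.]), array([319., 289.])]
side tcp [344. 217.] grasp [344. 210.] sleeve [array([361., 211.]), array([344., 210.]), array([328., 209.])]
```

View pics/c3.png

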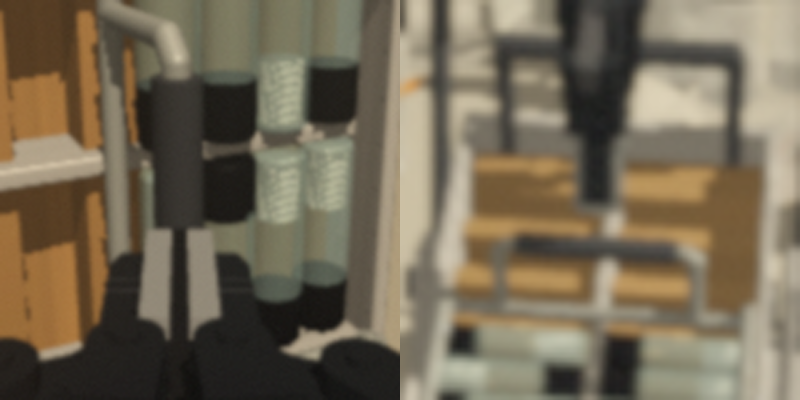

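The sleeve is where the model puts it, at side pixel (344,210). But the closed fingertips end about 9 px above it, at side (344,201), and the wrist view agrees: their edge is at row 236 where 211 was expected. So the real fingertips are about 35–40 mm behind the reported TCP and closed above the sleeve. I'll reopen, go lower while watching the force, and use closing as the test.

>>> carry_out(
  deltas=[
    [0,0,0,0,0,0],
    [0,0,0,0,0,0],
    [0,0,0,0,0,0],
    [0,0,0.02,0,0,0],
    [0,0,0.02,0,0,0],
    [0,0,0.02,0,0,0],
    [0,0,0,0,0,0],
  ],
  claw=0,
)

```text
time: 5.2
tcp_pos: [560.8, -122.6, 88.8]
tool_rot: [-3.132, 0.232, 0.006]
wrist_force: [-0.4, 0.4, -0.7]
gripper_width: 42.7
finger_force: 0.0
```

```bash
python3 - <<'E'
from h import *
s=observe(); T=s["tcp_pos"]; print(s["time"],T,s["gripper_width"],s["wrist_force"])
b=snap("side","d4"); print(proj("side",T),proj("side",T+[0,0,40]))
a=snap("wrist","w4")
cv2.imwrite("pics/c4.png",np.hstack([cv2.resize(a[150:300,240:390],(400,400),interpolation=2),cv2.resize(b[160:240,305:385],(400,400),interpolation=2)])[:,:,::-1])
E
```

```text
5.2 [ 560.81876798 -122.56196827   88.81560163] 42.73547487460465 [-0.37416772  0.44059888 -0.68184324]
[343. 227.] [343. 212.]
```

View pics/c4.png

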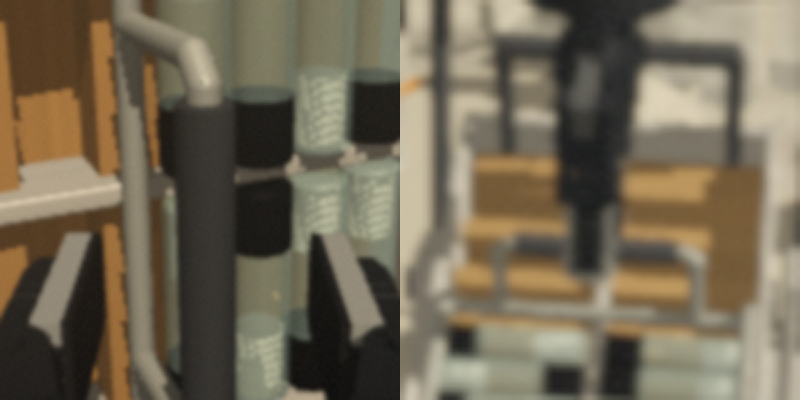

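The left crop shows the sleeve between the open pads. In the right crop, the front finger's tip (raw ~(344,214)) now just overlaps the sleeve. That puts the real tips about 40 mm short of the reported TCP, so I'll go down 10 mm more and close.

>>> carry_out(
  deltas=[
    [0,0,0.013,0,0,0],
    [0,0,0.013,0,0,0],
    [0,0,0,0,0,0],
  ],
)

```text
time: 5.6
tcp_pos: [561.6, -122.9, 79.7]
tool_rot: [-3.132, 0.232, 0.002]
wrist_force: [-0.3, 0.0, 0.4]
gripper_width: 43.0
finger_force: 0.0
```

>>> carry_out(
  deltas=[
    [0,0,0,0,0,0],
    [0,0,0,0,0,0],
    [0,0,0,0,0,0],
    [0,0,0,0,0,0],
  ],
  claw=1,
  newtons=20,
)

```text
time: 6.0
tcp_pos: [562.4, -123.1, 81.0]
tool_rot: [3.133, -0.231, 0.001]
wrist_force: [-0.0, 0.4, 0.0]
gripper_width: 11.1
finger_force: 20.4
```

```bash
python3 - <<'E'
from h import *
s=observe(); print(s["time"],s["tcp_pos"],s["gripper_width"],s["wrist_force"],s["finger_force"])
p=json.load(open("p.json")); L=[]; n=16
D=s["tcp_pos"][:]-grip(p,0); print(D); g=-D[2]
off=D+[0,0,g]
for i in range(1,n+1):
    th=1.72*i/n; l=-0.6*max(0,(th-.5)/1.22)   # hand body leans to -u: fingers point to +u -> lean>0
    M=hand(p,-l); L.append((grip(p,th)+off+g*M[:,2],M,2))
rows(L); print(L[-1])
E
```

```text
6.0 [ 562.43505455 -123.12733706   80.97950442] 11.115947622238446 [-0.0199187   0.39666156  0.03426151] 20.363912880420685
[  0.40542448   0.1505457  -52.70325902]
[[0.0, 0.009, -0.008, 0.0, 0.0, 0.001], [0.0, 0.008, -0.008, 0.0, 0.0, 0.001], [0.0, 0.01, -0.007, 0.0, 0.0, 0.0], [0.0, 0.009, -0.008, 0.0, 0.0, 0.0], [0.0, 0.01, -0.006, 0.0, 0.0, 0.0], [0.0, 0.01, -0.006, 0.0, 0.0, 0.0], [0.0, 0.011, -0.005, 0.0, 0.0, 0.0], [0.0, 0.011, -0.005, 0.0, 0.0, 0.0], [0.0, 0.01, -0.004, 0.006, 0.0, 0.0], [0.0, 0.01, -0.004, 0.006, 0.0, 0.0]]
[[0.0, 0.008, -0.003, 0.017, 0.0, 0.0], [0.0, 0.008, -0.003, 0.016, 0.0, 0.0], [0.0, 0.008, -0.002, 0.017, 0.0, 0.0], [0.0, 0.008, -0.003, 0.017, 0.0, 0.0], [0.0, 0.008, -0.002, 0.017, 0.0, 0.0], [0.0, 0.008, -0.001, 0.017, 0.0, 0.0], [0.0, 0.009, -0.001, 0.017, 0.0, 0.0], [0.0, 0.008, -0.001, 0.016, 0.0, 0.0], [0.0, 0.008, -0.001, 0.017, 0.0, 0.0], [0.0, 0.009, 0.0, 0.017, 0.0, 0.0]]
[[0.0, 0.008, 0.0, 0.017, 0.0, 0.0], [0.0, 0.009, 0.0, 0.017, 0.0, 0.0], [0.0, 0.008, 0.001, 0.017, 0.0, 0.0], [0.0, 0.008, 0.001, 0.016, 0.0, 0.0], [0.0, 0.008, 0.001, 0.017, 0.0, 0.0], [0.0, 0.009, 0.001, 0.017, 0.0, 0.0], [0.0, 0.008, 0.002, 0.017, 0.0, 0.0], [0.0, 0.008, 0.003, 0.017, 0.0, 0.0], [0.0, 0.008, 0.003, 0.017, 0.0, 0.0], [0.0, 0.008, 0.002, 0.016, -0.001, 0.0]]
[[0.0, 0.008, 0.004, 0.017, 0.0, 0.0], [0.0, 0.008, 0.003, 0.017, 0.0, 0.0]]
(array([ 546.95135861, -225.83378419,   84.02860844]), array([[ 0.9888263 , -0.12303467,  0.08417255],
       [-0.14907229, -0.81611356,  0.55833333],
       [ 0.        , -0.56464247, -0.82533561]]), 2)
```

>>> carry_out(
  deltas=[
    [0,0.009,-0.008,0,0,0],
    [0,0.008,-0.008,0,0,0],
    [0,0.01,-0.007,0,0,0],
    [0,0.009,-0.008,0,0,0],
    [0,0.01,-0.006,0,0,0],
    [0,0.01,-0.006,0,0,0],
    [0,0.011,-0.005,0,0,0],
    [0,0.011,-0.005,0,0,0],
    [0,0.01,-0.004,0.006,0,0],
    [0,0.01,-0.004,0.006,0,0],
  ],
)

```text
time: 7.0
tcp_pos: [557.1, -162.7, 105.9]
tool_rot: [-3.114, 0.23, -0.005]
wrist_force: [3.0, 2.8, 3.3]
gripper_width: 10.9
finger_force: 20.5
```

>>> carry_out(
  deltas=[
    [0,0.008,-0.003,0.017,0,0],
    [0,0.008,-0.003,0.016,0,0],
    [0,0.008,-0.002,0.017,0,0],
    [0,0.008,-0.003,0.017,0,0],
    [0,0.008,-0.002,0.017,0,0],
    [0,0.008,-0.001,0.017,0,0],
    [0,0.009,-0.001,0.017,0,0],
    [0,0.008,-0.001,0.016,0,0],
    [0,0.008,-0.001,0.017,0,0],
    [0,0.009,0,0.017,0,0],
  ],
)

```text
time: 8.0
tcp_pos: [552.3, -195.6, 107.4]
tool_rot: [-2.85, 0.212, -0.034]
wrist_force: [5.2, 0.1, 3.7]
gripper_width: 11.0
finger_force: 20.6
```

>>> carry_out(
  deltas=[
    [0,0.008,0,0.017,0,0],
    [0,0.009,0,0.017,0,0],
    [0,0.008,0.001,0.017,0,0],
    [0,0.008,0.001,0.016,0,0],
    [0,0.008,0.001,0.017,0,0],
    [0,0.009,0.001,0.017,0,0],
    [0,0.008,0.002,0.017,0,0],
    [0,0.008,0.003,0.017,0,0],
    [0,0.008,0.003,0.017,0,0],
    [0,0.008,0.002,0.016,0,0],
  ],
)

```text
time: 9.0
tcp_pos: [548.0, -222.7, 89.0]
tool_rot: [-2.587, 0.193, -0.057]
wrist_force: [6.9, 1.5, -0.0]
gripper_width: 10.9
finger_force: 20.2
```

>>> carry_out(
  deltas=[
    [0,0.008,0.004,0.017,0,0],
    [0,0.008,0.003,0.017,0,0],
    [0,0,0,0,0,0],
    [0,0,0,0,0,0],
  ],
)

```text
time: 9.4
tcp_pos: [547.2, -227.0, 82.7]
tool_rot: [-2.535, 0.19, -0.061]
wrist_force: [5.7, -1.3, -0.9]
gripper_width: 11.5
finger_force: 20.3
```

```bash
python3 - <<'E'
from h import *
s=observe(); print(s["time"],s["tcp_pos"],s["tool_rot"],s["gripper_width"],s["wrist_force"],s["finger_force"],s["joint_positions"])
p=json.load(open("p.json")); M=R.from_rotvec(s["tool_rot"]).as_matrix(); g=s["tcp_pos"]-52.7*M[:,2]; h=bw(p,[-119,0,42]); print(g,grip(p,1.72),np.linalg.norm(g-h))
snap("side","d5"); print(find("keeper_grip","side",2))
snap("wrist","w5"); print(find("keeper_grip","wrist",2))
E
```

```text
9.4 [ 547.24416693 -226.99071839   82.68804824] [-2.53511857  0.19005138 -0.06066642] 11.484563038690572 [ 5.65891592 -1.32379674 -0.91596388] 20.29571771621704 [-0.79348318  0.40196173  1.743395    0.47682968  1.40547563  0.74795811]
[ 542.73591003 -256.4249282   126.16899708] [ 542.10976647 -255.41031588  127.52648513] 88.15253220373548
[(0.83, array([ 541. , -258. ,  129.6])), (0.39, array([570.2, -62.6,  81.3]))]
[(0.59, array([ 542.5, -255. ,  127. ]))]
```

The keeper is at about 1.72 rad, confirmed by both cameras. I'll open part way and withdraw along the tool axis.

>>> carry_out(
  deltas=[
    [0,0,0,0,0,0],
    [0,0,0,0,0,0],
    [0,0,-0.02,0,0,0],
    [0,0,-0.04,0,0,0],
    [0,0,-0.06,0,0,0],
    [0,0,-0.08,0,0,0],
    [0,0,-0.08,0,0,0],
    [0,0,-0.08,0,0,0],
    [0,0,0,0,0,0],
  ],
  claw=0.2,
)

```text
time: 10.5
tcp_pos: [536.1, -310.9, 208.7]
tool_rot: [-2.543, 0.188, -0.068]
wrist_force: [0.4, -0.7, -0.0]
gripper_width: 33.7
finger_force: 0.0
```

```bash
python3 - <<'E'
from h import *
p=json.load(open("p.json")); print(grip(p,2.0))
snap("side","d6"); print(find("keeper_grip","side",2))
snap("wrist","w6"); print(find("keeper_grip","wrist",2))
s=observe(); print(s["time"],s["tcp_pos"],s["gripper_width"],s["wrist_force"])
# handle approach: lean 0.66; pre-point 110 back
M=hand(p,0.66); h=bw(p,[80,0,90]); print(h)
pre=h+(52-120)*M[:,2]; T=h+52*M[:,2]
mid=pre+[0,-60,110]
print(pre,T); rows([(mid,M,6),(pre,M,5)])
E
```

```text
[ 540.27019424 -267.61256582  106.20983782]
[(0.76, array([ 539.7, -267.9,  108.3]))]
[(0.72, array([ 516.1, -162.7,   52.7])), (0.6, array([ 603.8, -121.5,   73.9]))]
10.7 [ 534.40040207 -305.44858097  201.44240961] 34.27057046706183 [ 0.28359051 -0.88750389 -0.19690107]
[576.8192486  -25.17538974 196.42962029]
[570.60413454 -66.40148236 250.14909203] [581.57198287   6.3504458  155.35002425]
[[0.004, -0.1, -0.012, 0.006, 0.0, 0.0], [0.004, -0.1, -0.01, 0.006, 0.001, 0.0], [0.004, -0.101, -0.01, 0.007, 0.0, 0.0], [0.003, -0.1, -0.008, 0.006, 0.0, 0.0], [0.004, -0.1, -0.008, 0.006, 0.001, 0.0], [0.004, -0.101, -0.006, 0.006, 0.0, 0.0], [-0.004, 0.01, 0.062, 0.0, 0.0, 0.0], [-0.005, 0.011, 0.061, 0.0, 0.0, 0.0], [-0.004, 0.01, 0.062, 0.0, 0.0, 0.0], [-0.005, 0.01, 0.061, 0.0, 0.0, 0.0]]
[[-0.004, 0.01, 0.062, 0.0, 0.0, 0.0]]
```

View pics/d6.png

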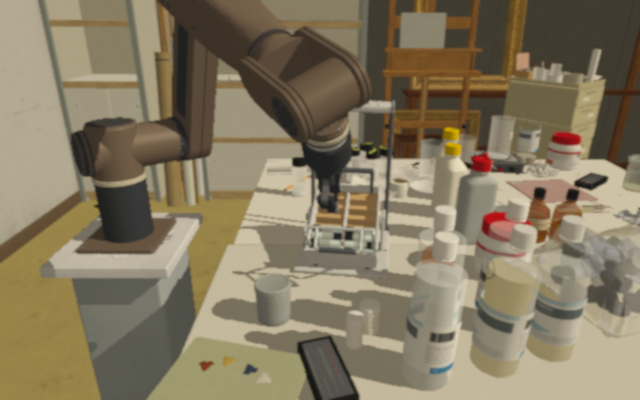

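The side view shows the keeper hoop lying back over the channel end near (345,235), with the hand clear. The measured grip matches the 2.0 rad stop. Now to the handle.

>>> carry_out(
  deltas=[
    [0.004,-0.1,-0.012,0.006,0,0],
    [0.004,-0.1,-0.01,0.006,0,0],
    [0.004,-0.101,-0.01,0.007,0,0],
    [0.004,-0.1,-0.008,0.006,0,0],
    [0.004,-0.1,-0.008,0.006,0,0],
    [0.004,-0.101,-0.006,0.006,0,0],
    [0,0,0,0,0,0],
  ],
  claw=-0.1,
)

```text
time: 11.4
tcp_pos: [572.1, -123.4, 364.5]
tool_rot: [-2.479, 0.175, -0.067]
wrist_force: [0.3, -0.5, 1.1]
gripper_width: 46.9
finger_force: 0.0
```

>>> carry_out(
  deltas=[
    [-0.004,0.01,0.062,0,0,0],
    [-0.005,0.01,0.062,0,0,0],
    [-0.004,0.01,0.061,0,0,0],
    [-0.005,0.01,0.062,0,0,0],
    [-0.004,0.01,0.062,0,0,0],
    [0,0,0,0,0,0],
    [0,0,0,0,0,0],
  ],
)

```text
time: 12.1
tcp_pos: [570.8, -66.3, 249.5]
tool_rot: [-2.476, 0.184, -0.059]
wrist_force: [0.1, 0.3, 0.4]
gripper_width: 46.8
finger_force: 0.0
```

```bash
python3 - <<'E'
from h import *
p=json.load(open("p.json"))
s=observe(); print(s["time"],s["tcp_pos"],s["gripper_width"],s["wrist_force"],s["joint_positions"])
snap("wrist","w7"); print(find("board_handle","wrist",2))
M=hand(p,0.66); h=bw(p,[80,0,90]); print(h,proj("wrist",h)); rows([(h+50*M[:,2],M,6)])
E
```

```text
12.1 [570.80248843 -66.25888174 249.54496927] 46.76367174474446 [0.11711141 0.26720524 0.36543441] [-0.58492579  0.1182156   1.78023952  0.58702681  1.56432427  1.03237973]
[(0.6, array([576.4, -22.3, 199.5]))]
[576.8192486  -25.17538974 196.42962029] [318. 199.]
[[-0.001, 0.0, 0.05, 0.0, 0.0, 0.0], [0.0, 0.0, 0.05, 0.001, 0.0, 0.0], [-0.001, 0.0, 0.05, 0.0, 0.0, 0.001], [0.0, 0.0, 0.049, 0.0, 0.0, 0.0], [-0.001, 0.0, 0.05, 0.0, 0.0, 0.0], [-0.001, 0.001, 0.05, 0.001, 0.0, 0.0]]
```

View pics/w7.png

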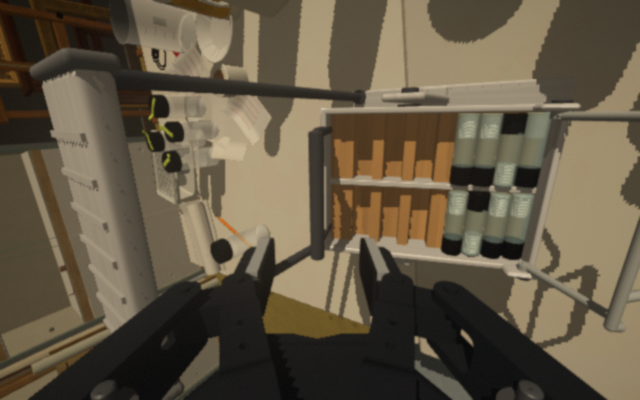

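The handle bar is at (318,195), centred between the fingertips at cols ~265 and ~368. All eight tubes lie in the channel. Moving in and closing on it.

>>> carry_out(
  deltas=[
    [-0.001,0,0.05,0,0,0],
    [0,0,0.05,0,0,0],
    [-0.001,0,0.05,0,0,0],
    [0,0,0.05,0,0,0],
    [-0.001,0,0.05,0,0,0],
    [-0.001,0,0.05,0,0,0],
    [0,0,0.01,0,0,0],
    [0,0,0,0,0,0],
  ],
)

```text
time: 13.0
tcp_pos: [581.4, 8.4, 153.3]
tool_rot: [-2.478, 0.183, -0.063]
wrist_force: [0.4, 0.4, 0.6]
gripper_width: 47.1
finger_force: 0.0
```

>>> carry_out(
  deltas=[
    [0,0,0,0,0,0],
    [0,0,0,0,0,0],
    [0,0,0,0,0,0],
    [0,0,0,0,0,0],
  ],
  claw=1,
  newtons=25,
)

```text
time: 13.4
tcp_pos: [581.8, 7.5, 153.9]
tool_rot: [-2.479, 0.183, -0.066]
wrist_force: [-0.4, -4.1, 2.9]
gripper_width: 13.1
finger_force: 24.8
```

```bash
python3 - <<'E'
from h import *
p=json.load(open("p.json"))
s=observe(); print(s["time"],s["tcp_pos"],s["gripper_width"],s["wrist_force"],s["finger_force"])
M0=R.from_rotvec(s["tool_rot"]).as_matrix(); h=lambda t:bw(p,[80,0,90],t)
D=s["tcp_pos"]-h(0); print(M0.T@D)
rows([(h(t)+D,M0,2) for t in np.linspace(0,0.73,16)[1:]])
E
```

```text
13.4 [581.82357338   7.52906952 153.90686261] 13.078300190151637 [-0.44405411 -4.10199517  2.91315608] 24.818874299526215
[ 1.33384581e-02 -2.45065471e-01  5.38771715e+01]
[[0.0, -0.004, 0.006, 0.0, 0.0, 0.0], [0.0, -0.004, 0.006, 0.0, 0.0, 0.0], [0.0, -0.004, 0.006, 0.0, 0.0, 0.0], [0.0, -0.003, 0.007, 0.0, 0.0, 0.0], [0.0, -0.003, 0.007, 0.0, 0.0, 0.0], [0.0, -0.004, 0.006, 0.0, 0.0, 0.0], [0.0, -0.003, 0.007, 0.0, 0.0, 0.0], [0.0, -0.003, 0.006, 0.0, 0.0, 0.0], [0.0, -0.003, 0.007, 0.0, 0.0, 0.0], [0.0, -0.002, 0.007, 0.0, 0.0, 0.0]]
[[0.0, -0.003, 0.007, 0.0, 0.0, 0.0], [0.0, -0.002, 0.007, 0.0, 0.0, 0.0], [0.0, -0.002, 0.007, 0.0, 0.0, 0.0], [0.0, -0.002, 0.007, 0.0, 0.0, 0.0], [0.0, -0.002, 0.007, 0.0, 0.0, 0.0], [0.0, -0.002, 0.007, 0.0, 0.0, 0.0], [0.0, -0.001, 0.007, 0.0, 0.0, 0.0], [0.0, -0.001, 0.008, 0.0, 0.0, 0.0], [0.0, -0.001, 0.007, 0.0, 0.0, 0.0], [0.0, -0.001, 0.007, 0.0, 0.0, 0.0]]
[[0.0, -0.001, 0.007, 0.0, 0.0, 0.0], [0.0, -0.001, 0.008, 0.0, 0.0, 0.0], [0.0, 0.0, 0.007, 0.0, 0.0, 0.0], [0.0, 0.0, 0.007, 0.0, 0.0, 0.0], [0.0, 0.0, 0.007, 0.0, 0.0, 0.0], [0.0, 0.0, 0.008, 0.0, 0.0, 0.0], [0.0, 0.0, 0.007, 0.0, 0.0, 0.0], [0.0, 0.001, 0.008, 0.0, 0.0, 0.0], [0.0, 0.001, 0.007, 0.0, 0.0, 0.0], [0.0, 0.0, 0.007, 0.0, 0.0, 0.0]]
```

>>> carry_out(
  deltas=[
    [0,-0.004,0.006,0,0,0],
    [0,-0.004,0.006,0,0,0],
    [0,-0.004,0.006,0,0,0],
    [0,-0.003,0.007,0,0,0],
    [0,-0.003,0.007,0,0,0],
    [0,-0.004,0.006,0,0,0],
    [0,-0.003,0.007,0,0,0],
    [0,-0.003,0.006,0,0,0],
    [0,-0.003,0.007,0,0,0],
    [0,-0.002,0.007,0,0,0],
  ],
)

```text
time: 14.4
tcp_pos: [585.3, 33.4, 141.1]
tool_rot: [-2.481, 0.182, -0.065]
wrist_force: [-4.5, -4.9, 4.8]
gripper_width: 13.1
finger_force: 25.8
```

>>> carry_out(
  deltas=[
    [0,-0.003,0.007,0,0,0],
    [0,-0.002,0.007,0,0,0],
    [0,-0.002,0.007,0,0,0],
    [0,-0.002,0.007,0,0,0],
    [0,-0.002,0.007,0,0,0],
    [0,-0.002,0.007,0,0,0],
    [0,-0.001,0.007,0,0,0],
    [0,-0.001,0.008,0,0,0],
    [0,-0.001,0.007,0,0,0],
    [0,-0.001,0.007,0,0,0],
  ],
)

```text
time: 15.4
tcp_pos: [588.3, 56.2, 122.6]
tool_rot: [-2.48, 0.182, -0.063]
wrist_force: [-2.5, -4.9, 2.8]
gripper_width: 12.9
finger_force: 26.6
```

>>> carry_out(
  deltas=[
    [0,-0.001,0.007,0,0,0],
    [0,-0.001,0.008,0,0,0],
    [0,0,0.007,0,0,0],
    [0,0,0.007,0,0,0],
    [0,0,0.007,0,0,0],
    [0,0,0.008,0,0,0],
    [0,0,0.007,0,0,0],
    [0,0.001,0.007,0,0,0],
  ],
)

```text
time: 16.2
tcp_pos: [590.3, 71.1, 104.6]
tool_rot: [-2.479, 0.181, -0.062]
wrist_force: [-3.8, -3.4, 4.8]
gripper_width: 13.2
finger_force: 27.5
```

>>> carry_out(
  deltas=[
    [0,0,0,0,0,0],
    [0,0,0,0,0,0],
    [0,0,0,0,0,0],
    [0,0,0,0,0,0],
    [0,0,0,0,0,0],
    [0,0,0,0,0,0],
    [0,0,0,0,0,0],
    [0,0,0,0,0,0],
  ],
)

```text
time: 17.0
tcp_pos: [590.4, 71.7, 103.9]
tool_rot: [-2.478, 0.183, -0.063]
wrist_force: [-2.3, -3.0, 4.0]
gripper_width: 13.0
finger_force: 27.2
```

```bash
cat >> h.py <<'E'
def tubes(cam,tilt):
    p=json.load(open("p.json")); u=np.array([np.cos(p[2]),np.sin(p[2])]); v=np.array([-u[1],u[0]]); a=.41-tilt; out=[]
    for d in landmark_of("tube_1",cam):
        X=w(cam,d["at"])-[p[0],p[1],82]; U,V=X[:2]@u,X[:2]@v
        out.append((round(d["score"],2),*np.round([U*np.cos(a)+X[2]*np.sin(a),V,-U*np.sin(a)+X[2]*np.cos(a)],0)))
    return sorted(out,key=lambda t:(t[2]>0,t[1]))
def board(s):
    p=json.load(open("p.json")); M=R.from_rotvec(s["tool_rot"]).as_matrix(); g=s["tcp_pos"]-53.9*M[:,2]-[p[0],p[1],82]
    return np.arctan2(114.4,37.5)-np.arctan2(g[2],g[0]*np.cos(p[2])+g[1]*np.sin(p[2]))
E
python3 - <<'E'
from h import *
s=observe(); print(s["time"],s["tcp_pos"],s["gripper_width"],s["wrist_force"],s["finger_force"],board(s))
a=snap("wrist","w8"); print(*tubes("wrist",board(s)),sep="\n")
b=snap("scene","s8"); print("scene",*tubes("scene",board(s)),sep="\n")
E
```

```text
17.0 [590.43016636  71.65206595 103.87786329] 13.038168820779651 [-2.33137961 -3.04493376  4.00432062] 27.24572718143463 0.6913640565952351
(0.95, np.float64(13.0), np.float64(-37.0), np.float64(2.0))
(0.64, np.float64(48.0), np.float64(-37.0), np.float64(5.0))
(0.63, np.float64(-15.0), np.float64(40.0), np.float64(5.0))
(0.69, np.float64(15.0), np.float64(37.0), np.float64(4.0))
(0.87, np.float64(47.0), np.float64(40.0), np.float64(6.0))
scene
(0.54, np.float64(-20.0), np.float64(-46.0), np.float64(19.0))
(0.34, np.float64(13.0), np.float64(-38.0), np.float64(6.0))
(0.46, np.float64(48.0), np.float64(-36.0), np.float64(3.0))
(0.67, np.float64(-27.0), np.float64(39.0), np.float64(24.0))
(0.46, np.float64(17.0), np.float64(39.0), np.float64(-0.0))
(0.46, np.float64(46.0), np.float64(44.0), np.float64(5.0))
```

View pics/w8.png

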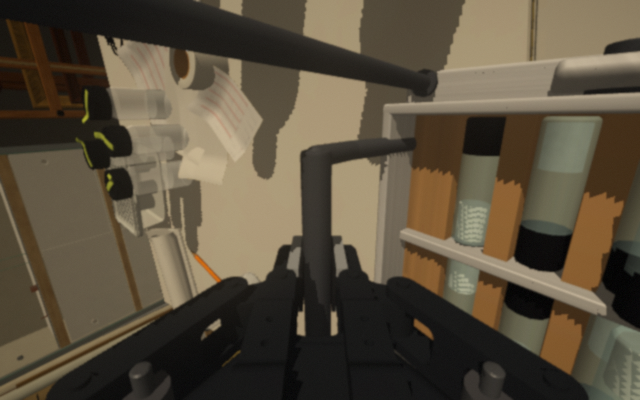

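The wrist view shows tubes in the middle and handle-side pockets: (480,170) and (545,190) in one lane, (460,280) and (520,310) in the other. The tubes over the channel-side pockets (right edge) seem to sit high, jammed. The board is at about 0.69, so I'll tip it fully, then part way back and again.

```bash
python3 - <<'E'
from h import *
p=json.load(open("p.json"))
s=observe(); M0=R.from_rotvec(s["tool_rot"]).as_matrix(); h=lambda t:bw(p,[80,0,90],t)+53.9*M0[:,2]
rows([(h(.735),M0,3)]+[(h(t),M0,1) for t in np.linspace(.735,.27,18)[1:]])
rows([(h(t),M0,1) for t in np.linspace(.27,.735,18)[1:]],(h(.27),M0))
E
```

```text
[[0.001, 0.001, 0.004, 0.0, 0.0, 0.0], [0.001, 0.001, 0.005, 0.0, 0.0, 0.0], [0.0, 0.001, 0.004, 0.0, 0.0, 0.0], [0.0, -0.001, -0.008, 0.0, 0.0, 0.0], [0.0, -0.001, -0.008, 0.0, 0.0, 0.0], [0.0, -0.001, -0.009, 0.0, 0.0, 0.0], [0.0, 0.0, -0.008, 0.0, 0.0, 0.0], [0.0, 0.0, -0.008, 0.0, 0.0, 0.0], [0.0, 0.0, -0.008, 0.0, 0.0, 0.0], [0.0, 0.0, -0.009, 0.0, 0.0, 0.0]]
[[0.0, 0.001, -0.008, 0.0, 0.0, 0.0], [0.0, 0.001, -0.008, 0.0, 0.0, 0.0], [0.0, 0.001, -0.008, 0.0, 0.0, 0.0], [0.0, 0.001, -0.008, 0.0, 0.0, 0.0], [0.0, 0.001, -0.008, 0.0, 0.0, 0.0], [0.0, 0.002, -0.009, 0.0, 0.0, 0.0], [0.0, 0.002, -0.008, 0.0, 0.0, 0.0], [0.0, 0.002, -0.007, 0.0, 0.0, 0.0], [0.0, 0.002, -0.008, 0.0, 0.0, 0.0], [0.0, 0.003, -0.008, 0.0, 0.0, 0.0]]
[[0.0, -0.003, 0.008, 0.0, 0.0, 0.0], [0.0, -0.002, 0.008, 0.0, 0.0, 0.0], [0.0, -0.002, 0.008, 0.0, 0.0, 0.0], [0.0, -0.002, 0.008, 0.0, 0.0, 0.0], [0.0, -0.001, 0.008, 0.0, 0.0, 0.0], [0.0, -0.002, 0.008, 0.0, 0.0, 0.0], [0.0, -0.001, 0.008, 0.0, 0.0, 0.0], [0.0, -0.001, 0.008, 0.0, 0.0, 0.0], [0.0, -0.001, 0.008, 0.0, 0.0, 0.0], [0.0, 0.0, 0.009, 0.0, 0.0, 0.0]]
[[0.0, -0.001, 0.008, 0.0, 0.0, 0.0], [0.0, 0.0, 0.008, 0.0, 0.0, 0.0], [0.0, 0.0, 0.008, 0.0, 0.0, 0.0], [0.0, 0.001, 0.009, 0.0, 0.0, 0.0], [0.0, 0.0, 0.008, 0.0, 0.0, 0.0], [0.0, 0.001, 0.008, 0.0, 0.0, 0.0], [0.0, 0.001, 0.008, 0.0, 0.0, 0.0]]
```

>>> carry_out(
  deltas=[
    [0.001,0.001,0.004,0,0,0],
    [0.001,0.001,0.005,0,0,0],
    [0,0.001,0.004,0,0,0],
    [0,0,0,0,0,0],
    [0,0,0,0,0,0],
    [0,0,0,0,0,0],
    [0,0,0,0,0,0],
  ],
)

```text
time: 17.9
tcp_pos: [590.7, 74.9, 99.0]
tool_rot: [-2.476, 0.182, -0.06]
wrist_force: [-5.2, 2.3, 5.8]
gripper_width: 13.2
finger_force: 27.3
```

```bash
python3 - <<'E'
from h import *
s=observe(); print(s["time"],s["wrist_force"],board(s))
snap("wrist","w9"); print(*tubes("wrist",board(s)),sep="\n")
snap("scene","s9"); print("scene",*tubes("scene",board(s)),sep="\n")
snap("side","d9"); print("side",*tubes("side",board(s)),sep="\n")
E
```

```text
17.9 [-5.19402281  2.28537453  5.81280059] 0.7395579775768456
(0.82, np.float64(14.0), np.float64(-38.0), np.float64(2.0))
(0.61, np.float64(51.0), np.float64(-38.0), np.float64(8.0))
(0.91, np.float64(-15.0), np.float64(39.0), np.float64(3.0))
(0.61, np.float64(17.0), np.float64(37.0), np.float64(5.0))
(0.78, np.float64(47.0), np.float64(39.0), np.float64(5.0))
scene
(0.42, np.float64(-22.0), np.float64(-36.0), np.float64(21.0))
(0.42, np.float64(47.0), np.float64(-39.0), np.float64(5.0))
(0.56, np.float64(45.0), np.float64(40.0), np.float64(1.0))
side
(0.52, np.float64(-22.0), np.float64(-39.0), np.float64(24.0))
(0.43, np.float64(-18.0), np.float64(39.0), np.float64(24.0))
```

>>> carry_out(
  deltas=[
    [0,-0.001,-0.008,0,0,0],
    [0,-0.001,-0.008,0,0,0],
    [0,-0.001,-0.009,0,0,0],
    [0,0,-0.008,0,0,0],
    [0,0,-0.008,0,0,0],
    [0,0,-0.008,0,0,0],
    [0,0,-0.009,0,0,0],
    [0,0.001,-0.008,0,0,0],
    [0,0.001,-0.008,0,0,0],
    [0,0.001,-0.008,0,0,0],
  ],
)

```text
time: 19.2
tcp_pos: [588.0, 54.0, 124.9]
tool_rot: [-2.477, 0.183, -0.061]
wrist_force: [-4.5, 1.9, 1.9]
gripper_width: 12.8
finger_force: 26.4
```

>>> carry_out(
  deltas=[
    [0,0.001,-0.008,0,0,0],
    [0,0.001,-0.008,0,0,0],
    [0,0.002,-0.009,0,0,0],
    [0,0.002,-0.008,0,0,0],
    [0,0.002,-0.007,0,0,0],
    [0,0.002,-0.008,0,0,0],
    [0,0.003,-0.008,0,0,0],
    [0,0,0,0,0,0],
    [0,0,0,0,0,0],
  ],
)

```text
time: 20.1
tcp_pos: [585.5, 35.7, 139.6]
tool_rot: [-2.478, 0.183, -0.061]
wrist_force: [-6.1, 0.5, 3.4]
gripper_width: 13.4
finger_force: 25.8
```

```bash
python3 - <<'E'
from h import *
s=observe(); print(s["time"],s["wrist_force"],board(s))
snap("wrist","w10"); print(*tubes("wrist",board(s)),sep="\n")
snap("scene","s10"); print("scene",*tubes("scene",board(s)),sep="\n")
E
```

```text
20.1 [-6.12684737  0.50593645  3.43487569] 0.26624978816810474
(0.74, np.float64(-24.0), np.float64(-37.0), np.float64(21.0))
(0.64, np.float64(-18.0), np.float64(-41.0), np.float64(1.0))
(0.62, np.float64(14.0), np.float64(-36.0), np.float64(3.0))
(0.9, np.float64(43.0), np.float64(-37.0), np.float64(3.0))
(0.87, np.float64(-24.0), np.float64(37.0), np.float64(24.0))
(0.95, np.float64(-16.0), np.float64(40.0), np.float64(5.0))
(0.6, np.float64(17.0), np.float64(41.0), np.float64(5.0))
(0.84, np.float64(46.0), np.float64(40.0), np.float64(3.0))
scene
(0.59, np.float64(13.0), np.float64(-38.0), np.float64(4.0))
(0.57, np.float64(44.0), np.float64(-41.0), np.float64(4.0))
(0.59, np.float64(-26.0), np.float64(37.0), np.float64(23.0))
(0.49, np.float64(13.0), np.float64(39.0), np.float64(-3.0))
(0.59, np.float64(44.0), np.float64(38.0), np.float64(-1.0))
```

View pics/w10.png

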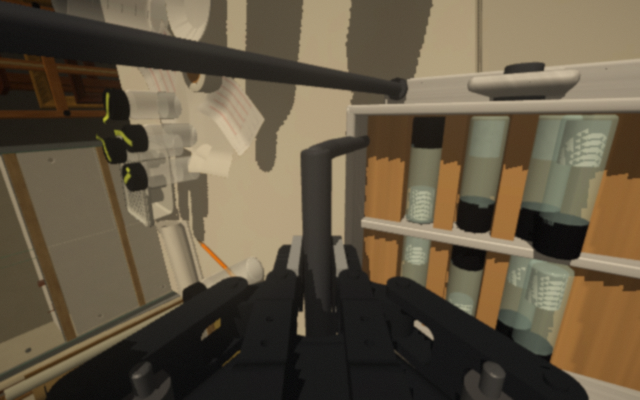

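The board is at 0.27 and every pocket holds a tube (z≈2–5 in the board frame). The two spares, at (575,180) and (540,300), rest over the channel-side pockets. Lowering the rest of the way should send them back into the channel.

```bash
python3 - <<'E'
from h import *
p=json.load(open("p.json"))
s=observe(); M0=R.from_rotvec(s["tool_rot"]).as_matrix(); h=lambda t:bw(p,[80,0,90],t)+53.9*M0[:,2]
rows([(h(t),M0,1) for t in np.linspace(board(s),-.005,20)[1:]])
E
```

```text
[[0.001, 0.001, -0.004, 0.0, 0.0, 0.0], [0.0, 0.001, -0.004, 0.0, 0.0, 0.0], [0.0, 0.002, -0.004, 0.0, 0.0, 0.0], [0.0, 0.001, -0.004, 0.0, 0.0, 0.0], [0.0, 0.002, -0.004, 0.0, 0.0, 0.0], [0.0, 0.002, -0.004, 0.0, 0.0, 0.0], [0.0, 0.001, -0.004, 0.0, 0.0, 0.0], [0.0, 0.002, -0.004, 0.0, 0.0, 0.0], [0.0, 0.002, -0.004, 0.0, 0.0, 0.0], [0.0, 0.002, -0.004, 0.0, 0.0, 0.0]]
[[0.0, 0.002, -0.004, 0.0, 0.0, 0.0], [0.0, 0.002, -0.003, 0.0, 0.0, 0.0], [0.0, 0.002, -0.004, 0.0, 0.0, 0.0], [0.0, 0.002, -0.004, 0.0, 0.0, 0.0], [0.0, 0.002, -0.004, 0.0, 0.0, 0.0], [0.0, 0.003, -0.003, 0.0, 0.0, 0.0], [0.0, 0.002, -0.004, 0.0, 0.0, 0.0], [0.0, 0.002, -0.004, 0.0, 0.0, 0.0], [0.0, 0.003, -0.003, 0.0, 0.0, 0.0]]
```

>>> carry_out(
  deltas=[
    [0.001,0.001,-0.004,0,0,0],
    [0,0.001,-0.004,0,0,0],
    [0,0.002,-0.004,0,0,0],
    [0,0.001,-0.004,0,0,0],
    [0,0.002,-0.004,0,0,0],
    [0,0.002,-0.004,0,0,0],
    [0,0.001,-0.004,0,0,0],
    [0,0.002,-0.004,0,0,0],
    [0,0.002,-0.004,0,0,0],
    [0,0.002,-0.004,0,0,0],
  ],
)

```text
time: 21.3
tcp_pos: [583.9, 20.9, 147.6]
tool_rot: [-2.479, 0.184, -0.062]
wrist_force: [-3.7, -0.1, -1.6]
gripper_width: 13.1
finger_force: 25.7
```

>>> carry_out(
  deltas=[
    [0,0.002,-0.004,0,0,0],
    [0,0.002,-0.003,0,0,0],
    [0,0.002,-0.004,0,0,0],
    [0,0.002,-0.004,0,0,0],
    [0,0.002,-0.004,0,0,0],
    [0,0.003,-0.003,0,0,0],
    [0,0.002,-0.004,0,0,0],
    [0,0.002,-0.004,0,0,0],
    [0,0.003,-0.003,0,0,0],
    [0,0,0,0,0,0],
  ],
)

```text
time: 22.3
tcp_pos: [582.3, 9.2, 152.1]
tool_rot: [-2.475, 0.185, -0.063]
wrist_force: [5.5, 3.6, -16.5]
gripper_width: 13.3
finger_force: 24.9
```

>>> carry_out(
  deltas=[
    [0,0,0,0,0,0],
    [0,0,0,0,0,0],
    [0,0,0,0,0,0],
    [0,0,0,0,0,0],
    [0,0,0,0,0,0],
  ],
)

```text
time: 22.8
tcp_pos: [582.3, 9.2, 152.1]
tool_rot: [-2.475, 0.185, -0.062]
wrist_force: [5.1, 5.0, -16.5]
gripper_width: 12.5
finger_force: 24.9
```

```bash
python3 - <<'E'
from h import *
s=observe(); print(s["time"],s["wrist_force"],board(s))
snap("wrist","w11"); print(*tubes("wrist",board(s)),sep="\n")
snap("scene","s11"); print("scene",*tubes("scene",board(s)),sep="\n")
print(find("board_handle","scene"))
E
```

```text
22.8 [  5.09528926   5.04812449 -16.479102  ] 0.018402635641496357
(0.95, np.float64(-22.0), np.float64(-40.0), np.float64(-2.0))
(0.89, np.float64(11.0), np.float64(-36.0), np.float64(2.0))
(0.96, np.float64(51.0), np.float64(-37.0), np.float64(4.0))
(0.83, np.float64(-16.0), np.float64(40.0), np.float64(0.0))
(0.76, np.float64(19.0), np.float64(39.0), np.float64(2.0))
(0.78, np.float64(45.0), np.float64(42.0), np.float64(3.0))
scene
(0.65, np.float64(-113.0), np.float64(-45.0), np.float64(9.0))
(0.65, np.float64(-23.0), np.float64(-35.0), np.float64(1.0))
(0.51, np.float64(15.0), np.float64(-35.0), np.float64(6.0))
(0.39, np.float64(43.0), np.float64(-43.0), np.float64(2.0))
(0.47, np.float64(-114.0), np.float64(38.0), np.float64(17.0))
(0.49, np.float64(-20.0), np.float64(41.0), np.float64(4.0))
(0.43, np.float64(13.0), np.float64(40.0), np.float64(-1.0))
(0.63, np.float64(43.0), np.float64(40.0), np.float64(3.0))
[(0.82, array([577.5, -24.7, 195.4]))]
```

The six pockets are filled, both spares are back in the channel, and the board is pressed against its rest stop. I'll ease the preload, open, and back out.

>>> carry_out(
  deltas=[
    [0,-0.001,0.002,0,0,0],
    [0,0,0,0,0,0],
    [0,0,0,0,0,0],
  ],
)

```text
time: 23.35
tcp_pos: [582.2, 9.2, 152.1]
tool_rot: [-2.477, 0.184, -0.062]
wrist_force: [4.6, 4.1, -16.8]
gripper_width: 13.2
finger_force: 24.8
```

>>> carry_out(
  deltas=[
    [0,0,0,0,0,0],
    [0,0,0,0,0,0],
    [0,0,0,0,0,0],
    [0,0,0,0,0,0],
    [0,0,-0.02,0,0,0],
    [0,0,-0.04,0,0,0],
    [0,0,-0.06,0,0,0],
    [0,0,-0.08,0,0,0],
    [0,0,-0.1,0,0,0],
    [0,0,-0.1,0,0,0],
  ],
  claw=-0.1,
)

```text
time: 24.35
tcp_pos: [567.4, -90.1, 282.4]
tool_rot: [-2.478, 0.183, -0.064]
wrist_force: [0.1, -0.8, 0.0]
gripper_width: 46.8
finger_force: 0.0
```

>>> carry_out(
  deltas=[
    [0,0,-0.1,0,0,0],
    [0,0,-0.08,0,0,0],
    [0,0,-0.04,0,0,0],
    [0,0,0,0,0,0],
    [0,0,0,0,0,0],
    [0,0,0,0,0,0],
    [0,0,0,0,0,0],
    [0,0,0,0,0,0],
  ],
)

```text
time: 25.15
tcp_pos: [559.7, -141.0, 348.5]
tool_rot: [-2.477, 0.183, -0.06]
wrist_force: [0.5, 0.1, -0.3]
gripper_width: 47.3
finger_force: 0.0
```

```bash
python3 - <<'E'
from h import *
s=observe(); print(s["time"],s["tcp_pos"],s["wrist_force"])
snap("wrist","w12"); print(*tubes("wrist",0),sep="\n")
for n in ["keeper_grip","board_handle"]: print(n,find(n,"wrist"))
snap("side","d12"); print(find("keeper_grip","side"))
E
```

```text
25.15 [ 559.65788781 -141.04398946  348.54511218] [ 0.45523154  0.14951892 -0.29891117]
(0.68, np.float64(-111.0), np.float64(-42.0), np.float64(16.0))
(0.97, np.float64(-19.0), np.float64(-42.0), np.float64(-0.0))
(0.76, np.float64(9.0), np.float64(-39.0), np.float64(2.0))
(0.76, np.float64(52.0), np.float64(-38.0), np.float64(3.0))
(0.9, np.float64(-112.0), np.float64(38.0), np.float64(18.0))
(0.61, np.float64(-15.0), np.float64(37.0), np.float64(6.0))
(0.57, np.float64(15.0), np.float64(41.0), np.float64(3.0))
(0.58, np.float64(48.0), np.float64(43.0), np.float64(1.0))
keeper_grip [(0.66, array([ 543.3, -268.4,  105.9]))]
board_handle [(0.75, array([575.5, -25.4, 200.9]))]
[(0.57, array([ 538.7, -267.6,  107.2]))]
```

View pics/w12.png

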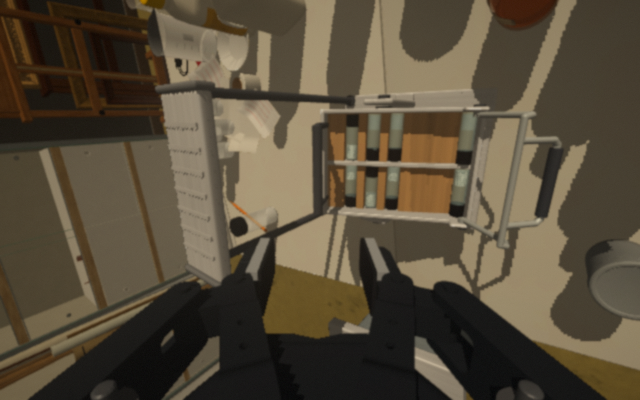

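The wrist view shows six tubes in the pockets (cols ~350, 372 and 395, both lanes) and the two spares at the channel end wall (~465). The keeper is open at (550,182), the handle is free and the tub hasn't moved.

```bash
python3 -c "
from rig import *
print(job_done())"
```

```text
the job is handed in; nothing more can be done
None
```

I handed the job in: all six pockets hold a tube, both spares are back in the channel, the keeper lies open on its stop, and the board was lowered by the handle to rest and let go (finished at 25 s of the 72 s limit).

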